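Put the carving tools away in their fitted tray

TASK

Put the three flat-bladed carving tools away in the tray, each lying flat in the pocket cut to its length: the longest in the long pocket, the fishtail in the middle one, the short skew knife in the short one, blades pointing either way. Lay them down without dropping them, and leave the two look-alikes that do not belong, the screwdriver and the awl, lying where they are.

Things in the scene. Friction and masses are not known exactly. Their poses are not given: they have to be found in the camera images.
- long_chisel_c (a point): The longest carving tool, 170 long: straight, parallel flat steel blade 14 wide; handle 105 long. Pale wood handle 24 wide, 22 high, flat below, with a wider butt (32 wide, 24 long). Point: at mid-length (in the handle, near the balance point; grip across it here), half-way up (11 above what it lies on); x along the tool to the blade, z up. About 110 g. All in mm.
- fishtail_chisel_c (a point): The carving tool whose flat steel blade flares to 36 wide at its edge (fishtail), 140 long overall; handle 85 long. Pale wood handle 24 wide, 22 high, flat below, with a wider butt (32 wide, 24 long). Point: at mid-length (in the handle, near the balance point; grip across it here), half-way up (11 above what it lies on); x along the tool to the blade, z up. About 100 g. All in mm.
- skew_knife_c (a point): The shortest carving tool, 110 long: short flat steel blade 18 wide with a slanting end; handle 78 long. Pale wood handle 24 wide, 22 high, flat below, with a wider butt (32 wide, 24 long). Point: at mid-length (in the handle, near the balance point; grip across it here), half-way up (11 above what it lies on); x along the tool to the blade, z up. About 70 g. All in mm.
- screwdriver_c (a point): A screwdriver, 145 long: plain straight pale wooden handle (80 long, 28 wide, 22 high, no wider butt), thin round shaft 6 in diameter with a small flat tip. Does not belong in the tray. Point: at mid-length, half-way up (11 above the bench); x along it to the tip, z up. All in mm.
- awl_c (a point): A marking awl, 120 long: plain straight pale wooden handle (60 long, 28 wide, 22 high, no wider butt), thin round spike 4 in diameter. Does not belong in the tray. Point: at mid-length, half-way up (11 above the bench); x along it to the tip, z up. All in mm.
- long_pocket_floor (a point): The longest pocket. 190 long, 54 wide, 16 deep, in one of three 206 x 80 wood blocks side by side (82 apart, any order) in a fixed plywood tray (226 x 266, rim 24 high). For 38 either side of the middle, side walls and rim are cut away so fingers can reach in. Point: centre of the pocket's floor, 10 above the bench; x along the pocket, y across, z up. All in mm.
- middle_pocket_floor (a point): The middle-length pocket. 160 long, 54 wide, 16 deep, in one of three 206 x 80 wood blocks side by side (82 apart, any order) in a fixed plywood tray (226 x 266, rim 24 high). For 38 either side of the middle, side walls and rim are cut away so fingers can reach in. Point: centre of the pocket's floor, 10 above the bench; x along the pocket, y across, z up. All in mm.
- short_pocket_floor (a point): The shortest pocket. 130 long, 54 wide, 16 deep, in one of three 206 x 80 wood blocks side by side (82 apart, any order) in a fixed plywood tray (226 x 266, rim 24 high). For 38 either side of the middle, side walls and rim are cut away so fingers can reach in. Point: centre of the pocket's floor, 10 above the bench; x along the pocket, y across, z up. All in mm.

How it is judged:
At the end, for the whole second after the job is handed in: Each carving tool rests level (0.2 rad) on the floor of its own pocket: centre within 14 mm of the pocket's centre along and across and 5 to 17 mm above its floor, lengthwise within 0.4 rad, blade either way. Screwdriver and awl within 25 mm of where they lay (x of long_chisel_c in the frame of long_pocket_floor between -0.014 and 0.014 m and y of long_chisel_c in the frame of long_pocket_floor between -0.014 and 0.014 m and z of long_chisel_c in the frame of long_pocket_floor between 0.005 and 0.017 m and angle between the x axis of long_chisel_c and the x axis of long_pocket_floor, either way round below 0.4 rad and angle between each of long_chisel_c, fishtail_chisel_c, skew_knife_c's own z axis and vertical below 0.2 rad and linear speed of each of long_chisel, fishtail_chisel, skew_knife below 0.02 m/s and x of fishtail_chisel_c in the frame of middle_pocket_floor between -0.014 and 0.014 m and y of fishtail_chisel_c in the frame of middle_pocket_floor between -0.014 and 0.014 m and z of fishtail_chisel_c in the frame of middle_pocket_floor between 0.005 and 0.017 m and angle between the x axis of fishtail_chisel_c and the x axis of middle_pocket_floor, either way round below 0.4 rad and x of skew_knife_c in the frame of short_pocket_floor between -0.014 and 0.014 m and y of skew_knife_c in the frame of short_pocket_floor between -0.014 and 0.014 m and z of skew_knife_c in the frame of short_pocket_floor between 0.005 and 0.017 m and angle between the x axis of skew_knife_c and the x axis of short_pocket_floor, either way round below 0.4 rad and distance of each of screwdriver_c, awl_c from where it was at the start of the episode below 0.025 m); the robot touches nothing.
It fails at once if the screwdriver is shifted by more than 25 mm (distance of screwdriver_c from where it was at the start of the episode above 0.025 m).
It fails at once if the awl is shifted by more than 25 mm (distance of awl_c from where it was at the start of the episode above 0.025 m).
It fails at once if the long chisel is dropped or thrown (loose from the fingers and faster than 1 m/s, a free fall of 50 mm) (contact force between long_chisel and the fingers below 0.01 N and linear speed of long_chisel above 1 m/s).
It fails at once if the fishtail chisel is dropped or thrown (loose from the fingers and faster than 1 m/s, a free fall of 50 mm) (contact force between fishtail_chisel and the fingers below 0.01 N and linear speed of fishtail_chisel above 1 m/s).
It fails at once if the skew knife is dropped or thrown (loose from the fingers and faster than 1 m/s, a free fall of 50 mm) (contact force between skew_knife and the fingers below 0.01 N and linear speed of skew_knife above 1 m/s).
It also fails if it takes over 74 s, if anything falls off the work surface, if the arm or the gripper's body presses on something with over 40 N, if the wrist force passes 120 N, or if a joint passes its speed limit or range.

ROBOT

A 7-joint arm with a two-finger parallel gripper is mounted at the origin on the work surface. World frame = base frame: x ahead of the robot, y to its left, z up, the work surface at z = 0. Lengths are in m, angles in rad, forces in N, time in s.
With the tool pointing down it reaches from about 0.4 to 0.75 m from the base axis. Payload 19.5 kg.
Tool frame: the origin (TCP) lies midway between the tips of the shut fingers; the grasp point (between the pads) lies 19 mm behind it (arm.tcp_to_grasp is the distance from the TCP to the grasp point, in m); z points along the fingers, y is the line along which they close (so a half turn about z gives the same grasp; the last joint's range is limited). The gripper opens to 85 mm and grips with 20 to 120 N. Pads are 22 mm wide; open, the fingers measure 114 mm over their backs; the gripper's body (76 mm by 85 mm) begins 54 mm behind the grasp point. The pads swing forward as they close: fully open they stand 13 mm farther back than shut.
Start: joints at [-1.164, 0.707, -0.028, 1.485, 0.022, 0.951, -0.075], TCP at [0.249, 0.518, 0.231] pointing down, gripper open.
Joint ranges: [-2.71, 2.71], [-0.32, 2.16], [-1.57, 1.52], [0, 2.45], [-1.46, 4.6], [0, 2.02], [-2.83, 2.83]. Speed limits (rad/s): [1.89, 1.89, 2.57, 2.57, 3.01, 3.01, 3.01].

INTERFACE

Orientations are given as a rotation vector (axis times angle).
In Python, from station import arm gives the robot as it stands.
- The arm moves only by the shell command python3 -m inch 'ROWS' [OPENING] [FORCE]. ROWS is JSON, a list of rows, each a list of 4 numbers: the shift along the tool's x, y, z in m, then the turn about the tool's z in degrees. A call has exactly 10 rows; each row is the pose to reach, as a shift and turn from the pose commanded when the call began, along the tool's axes at that moment; what a row does not reach only later rows make up. A row lasts 1/10 s, in which the tool goes at most 50 mm and 8.59 degrees, less where a joint would pass 70% of its speed; a pose out of reach is approached as far as the arm can. A call with a gripper value outside its range is refused whole. OPENING is the opening, from 0 (shut) to 1 (fully open), set as the call begins (- or left out, the last holds). The fingers move at their own pace and stop on an object; FORCE is the grip in N (left out, the last holds). Time passes only in rows, so rows that repeat a pose let the fingers close, or fill a call up. It gives the time, the measured TCP pose, the force, the opening and the grip force at its end, in the units of the state.
- arm.read_state(): the state, without advancing time (a new reading comes with each control period).
- arm.read_camera(name): name is "side" or "top" or "wrist"; returns the picture (480x640x3 uint8, red, green, blue); there is no depth.
- arm.camera_model(name): a dict with "fx", "fy", "cx", "cy" (pixels), "distortion" ([k1, k2, p1, p2, k3] as OpenCV has them; the pictures are not rectified), "rvec" (rotation vector, rad) and "tvec" (3), from world to camera coordinates, as OpenCV has them. Camera axes: x right, y down, z forward; pixel columns grow to the right and rows downward; lengths in m; the calibration is good to about 2 mm. A picture is of the moment at which its call begins: read the wrist's pose just before it. camera_model takes no time and is no camera call; for the wrist camera it gives the pose at the moment of the call.
- arm.job_done(): hands the job in; it is judged then, once.
Trained networks look in the newest picture that a camera, given by its name, has taken for a name from the list of things; names that differ only in an ending like _2 or _b are one class to them, and where a whole thing is asked for, a point or a joint stands for the part that bears it (a point fixed in the world has none). Each returns a list of dicts, best first, with "p" (0 to 1); they miss things now and then, are a little off and sometimes report something else, mostly with a low value. They report only what shows in the picture. A call takes as long as a camera call.
- arm.trace(camera, thing): "pixels" (480x640 bool, what is visible of it) and "extent" ([centre column, centre row, width, height] in pixels, round what is visible of it).
- arm.landmark_of(camera, thing): "uv" ([column, row] in pixels: a listed point, or the origin of a listed thing).
The state is a dict: "clock": time; "qpos": joint angles; "joint_vel": joint speeds; "tau": joint torques, N m; "tcp_pos": TCP position; "eef_rot": TCP orientation; "force": force on the tool from outside, world axes, zero at the start; "moment": the same for the moment, N m; "width": finger opening in m; "grip_force": force on a finger pad.
Only numpy, scipy, OpenCV 4.12 (cv2) and the standard library are available. Lean on these libraries where they do the work, as an engineer would, in place of code of your own. Each camera call takes 0.05 s, during which the arm holds its last target. There are 200 camera calls.

## Working session

There is one attempt and no reset: what is moved stays moved. The work goes in short steps, Python scripts to look and compute and a shell command to move; the robot and the scene stay as the last step left them, time stands still between calls to the robot, and variables do not carry over. Pictures are saved under pics/ and viewed, at most 14 in all, crops included, and the job is handed in when it is done.

```bash
mkdir -p pics; cat > h.py <<'E'
import numpy as np, cv2
from station import arm
def world(cam,uv,z,m=None):
    m=m or arm.camera_model(cam)
    K=np.array([[m['fx'],0,m['cx']],[0,m['fy'],m['cy']],[0,0,1]])
    n=cv2.undistortPoints(np.array(uv,float).reshape(-1,1,2),K,np.array(m['distortion']))[:,0]
    R=cv2.Rodrigues(np.array(m['rvec'],float))[0]; t=np.array(m['tvec'],float).ravel()
    c=-R.T@t; d=np.c_[n,np.ones(len(n))]@R
    return c+d*((z-c[2])/d[:,2])[:,None]
def axis(cam,thing,z,m=None):
    "landmark xy, mask long-axis ends on plane z"
    T=arm.trace(cam,thing)
    if not T: return None
    v,u=np.nonzero(T[0]['pixels']); P=world(cam,np.c_[u,v],z,m)[:,:2]
    c=P.mean(0); _,_,V=np.linalg.svd(P-c,full_matrices=False); s=(P-c)@V[0]
    return T[0]['p'],c,np.degrees(np.arctan2(V[0][1],V[0][0])),c+V[0]*s.min(),c+V[0]*s.max(),np.ptp(s)
E
python3 - <<'E'
from h import *
np.set_printoptions(precision=4,suppress=True)
im=arm.read_camera('top'); cv2.imwrite('pics/top.png',im[:,:,::-1])
im=arm.read_camera('side'); cv2.imwrite('pics/side.png',im[:,:,::-1])
for t in ['long_chisel_c','fishtail_chisel_c','skew_knife_c','screwdriver_c','awl_c','long_pocket_floor','middle_pocket_floor','short_pocket_floor']:
    z=.010 if 'pocket' in t else .011
    for l in arm.landmark_of('top',t)[:2]: print(t,round(l['p'],2),np.array(l['uv']),world('top',l['uv'],z)[0])
    if 'pocket' not in t: print('   ',axis('top',t,.011))
s=arm.read_state(); print(s['clock'],s['tcp_pos'],s['eef_rot'],s['width'],s['force'],arm.tcp_to_grasp)
E
```

```text
long_chisel_c 0.77 [419.7 167.1] [ 0.6325 -0.201   0.011 ]
long_chisel_c 0.61 [493.3 276.1] [ 0.436  -0.3258  0.011 ]
    (0.74, array([ 0.6188, -0.2067]), np.float64(-167.34338942871472), array([ 0.7147, -0.1852]), array([ 0.5488, -0.2224]), np.float64(0.1700350588367454))
fishtail_chisel_c 0.58 [492.  277.6] [ 0.4334 -0.3234  0.011 ]
    (0.55, array([ 0.4291, -0.3237]), np.float64(161.14876915757026), array([ 0.4992, -0.3476]), array([ 0.3658, -0.3021]), np.float64(0.14100961733890743))
skew_knife_c 0.82 [426.6 277.2] [ 0.4357 -0.2072  0.011 ]
    (0.86, array([ 0.4281, -0.2128]), np.float64(-161.42314303964724), array([ 0.4856, -0.1935]), array([ 0.3845, -0.2275]), np.float64(0.10660867957314846))
screwdriver_c 0.57 [484.6 174.3] [ 0.6186 -0.318   0.011 ]
    (0.93, array([ 0.6437, -0.3282]), np.float64(161.52992496511672), array([ 0.693 , -0.3446]), array([ 0.5544, -0.2983]), np.float64(0.14617264589575085))
awl_c 0.78 [361.9 175.7] [ 0.6176 -0.097   0.011 ]
    (0.62, array([ 0.5965, -0.0997]), np.float64(-171.87213633280683), array([ 0.6758, -0.0884]), array([ 0.5543, -0.1057]), np.float64(0.12275151626476319))
long_pocket_floor 0.64 [143.1 224. ] [0.5349 0.2933 0.01  ]
middle_pocket_floor 0.73 [185.5 228.7] [0.5257 0.2171 0.01  ]
short_pocket_floor 0.83 [233.7 237.1] [0.5099 0.1312 0.01  ]
0.75 [0.2495 0.518  0.2313] [-0.6991 -3.0628  0.0001] 0.08534603142676167 [ 0.7665 -0.4087  0.3094] 0.0187
```

View pics/top.png

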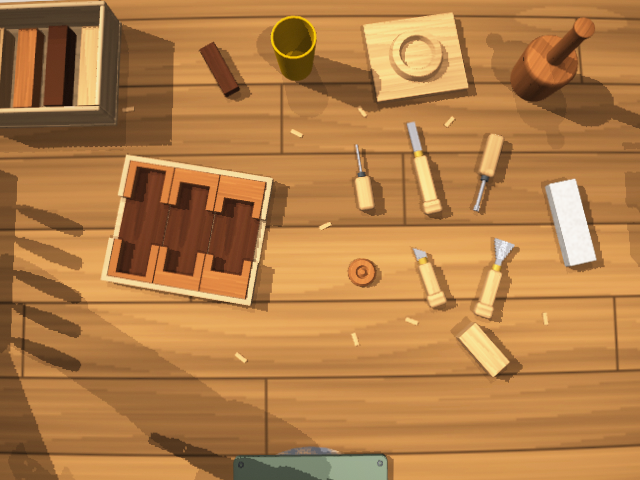

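The top view shows the long chisel at (424,168), skew at (429,277), fishtail at (494,277), screwdriver at (489,172) and awl at (363,178). The pockets, from left to right, are long, middle and short, so the network labels agree with the picture. I'll cross-check the tray pose from its rim corners and work out the first move.

```bash
cat >> h.py <<'E'
from scipy.spatial.transform import Rotation as Ro
def go(x,y,z,yang):
    "shift (tool axes, mm) and turn (deg) to bring the TCP to x,y,z with the closing line at yang (deg)"
    s=arm.read_state(); R=Ro.from_rotvec(s['eef_rot']).as_matrix()
    d=R.T@(np.array([x,y,z])-s['tcp_pos']); a=np.degrees(np.arctan2(R[1,1],R[0,1]))
    print('t',round(s['clock'],2),'tcp',np.round(s['tcp_pos'],4),'yang',round(a,1),'w',round(s['width'],4),'q7',round(s['qpos'][6],2))
    print('  shift mm',np.round(d*1000,1),'turn',round((a-yang+180)%360-180,1))
E
python3 - <<'E'
from h import *
C=world('top',[(127,155),(272,178),(250,305),(103,279)],.024)[:,:2]
print(C.round(3),C.mean(0),np.linalg.norm(np.diff(C,axis=0),axis=1))
for i,j in((0,1),(3,2)): d=C[i]-C[j];print(np.degrees(np.arctan2(d[1],d[0])))
go(.632,-.203,.12,102.7)
E
```

```text
[[0.657 0.322]
 [0.612 0.062]
 [0.391 0.101]
 [0.437 0.358]] [0.52445288 0.21065074] [0.26300034 0.22472171 0.26151923]
80.12678927493609
79.77929063421516
t 0.75 tcp [0.2495 0.518  0.2313] yang 64.3 w 0.0853 q7 -0.08
  shift mm [-657.5 -483.6  111.3] turn -38.4
```

```bash
python3 -m inch '[[-0.033,-0.024,0.005,-2],[-0.066,-0.048,0.01,-4],[-0.098,-0.072,0.015,-6],[-0.13,-0.096,0.02,-8],[-0.163,-0.12,0.025,-10],[-0.195,-0.144,0.03,-12],[-0.228,-0.168,0.035,-14],[-0.26,-0.192,0.04,-16],[-0.293,-0.216,0.045,-18],[-0.325,-0.24,0.05,-20]]' 1 60
python3 -c "
from h import *
go(.632,-.203,.12,102.7)"
```

```text
clock: 1.75
tcp_pos: [0.4389, 0.1592, 0.1812]
eef_rot: [0.154, 3.137, 0.0]
force: [0.7, -0.5, 0.9]
width: 0.0854
grip_force: 0.0
t 1.75 tcp [0.4389 0.1592 0.1812] yang 84.4 w 0.0854 q7 0.83
  shift mm [-227.8 -341.5   61.3] turn -18.3
```

```bash
python3 -m inch '[[-0.025,-0.038,0.008,-2],[-0.05,-0.076,0.016,-4],[-0.075,-0.114,0.024,-6],[-0.1,-0.152,0.032,-8],[-0.125,-0.19,0.04,-10],[-0.15,-0.228,0.048,-12],[-0.178,-0.266,0.056,-14],[-0.204,-0.305,0.061,-16],[-0.228,-0.341,0.061,-18.3],[-0.228,-0.341,0.061,-18.3]]'
python3 - <<'E'
from h import *
m=arm.camera_model('wrist'); im=arm.read_camera('wrist'); cv2.imwrite('pics/w1.png',im[:,:,::-1])
for l in arm.landmark_of('wrist','long_chisel_c')[:2]: print(l['p'],l['uv'],world('wrist',l['uv'],.011,m))
print(axis('wrist','long_chisel_c',.011,m))
go(.632,-.203,.006,102.7)
E
```

```text
clock: 2.75
tcp_pos: [0.6315, -0.2073, 0.1193]
eef_rot: [0.337, -3.123, 0.004]
force: [-1.1, 2.4, -1.3]
width: 0.0853
grip_force: 0.0
0.57 [317.2, 239.0] [[ 0.63163834 -0.20653506  0.011     ]]
(0.81, array([ 0.61330366, -0.21103183]), np.float64(12.411572390143567), array([ 0.54940385, -0.22509464]), array([ 0.715349 , -0.1885741]), np.float64(0.16991628611709964))
t 2.9 tcp [ 0.6308 -0.2005  0.1201] yang 102.6 w 0.0849 q7 1.76
  shift mm [ -0.6  -2.8 114.1] turn -0.1
```

View pics/w1.png

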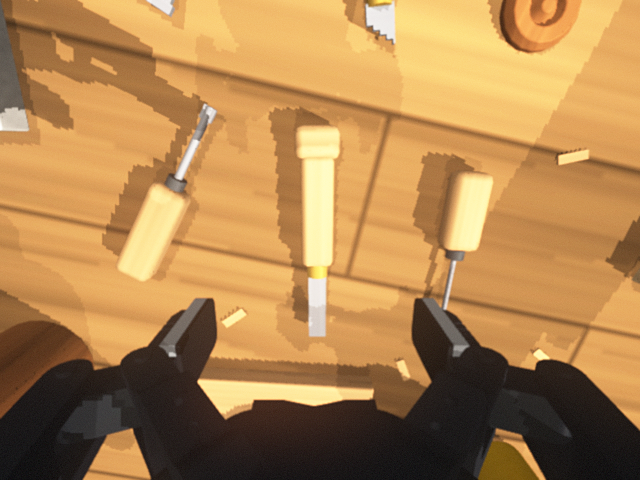

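The wrist view shows the long chisel upright in the frame with its handle at (318,200) between the fingers. The screwdriver at (155,230) and the awl at (467,210) are clear of the fingers. I'll go down and grip.

```bash
python3 -m inch '[[0,-0.003,0.02,0],[0,-0.003,0.045,0],[0,-0.003,0.07,0],[0,-0.003,0.09,0],[0,-0.003,0.104,0],[0,-0.003,0.111,0],[0,-0.003,0.114,0],[0,-0.003,0.114,0],[0,-0.003,0.114,0],[0,-0.003,0.114,0]]'
python3 -m inch '[[0,0,0,0],[0,0,0,0],[0,0,0,0],[0,0,0,0],[0,0,0,0],[0,0,0,0],[0,0,0,0],[0,0,-0.01,0],[0,0,-0.03,0],[0,0,-0.05,0]]' 0 60
python3 -c "
from h import *
go(.5375,.2934,.11,80.5)"
```

```text
clock: 3.9
tcp_pos: [0.632, -0.2043, 0.007]
eef_rot: [-0.344, 3.122, -0.001]
force: [-0.2, -0.2, -0.3]
width: 0.0855
grip_force: 0.0
clock: 4.9
tcp_pos: [0.6315, -0.2041, 0.0572]
eef_rot: [0.344, -3.122, -0.0]
force: [-0.6, -0.6, -0.5]
width: 0.0229
grip_force: 58.8
t 4.9 tcp [ 0.6315 -0.2041  0.0572] yang 102.6 w 0.0229 q7 1.74
  shift mm [-16.6 506.  -52.7] turn 22.1
```

```bash
python3 -m inch '[[0,0.01,-0.025,0],[0,0.03,-0.045,1],[-0.002,0.06,-0.053,3],[-0.003,0.095,-0.053,5],[-0.004,0.13,-0.053,7],[-0.006,0.17,-0.053,9],[-0.007,0.21,-0.053,11],[-0.009,0.25,-0.053,13],[-0.01,0.285,-0.053,14],[-0.011,0.32,-0.053,15]]'
python3 -c "
from h import *
go(.5375,.2934,.11,80.5)"
```

```text
clock: 5.9
tcp_pos: [0.5723, 0.1121, 0.1099]
eef_rot: [0.067, 3.141, 0.0]
force: [0.4, -0.1, -0.5]
width: 0.0225
grip_force: 58.9
t 5.9 tcp [0.5723 0.1121 0.1099] yang 87.6 w 0.0225 q7 1.03
  shift mm [ 4.250e+01  1.796e+02 -1.000e-01] turn 7.1
```

```bash
python3 -m inch '[[0.008,0.035,0,1],[0.016,0.07,0,2],[0.024,0.105,0,4],[0.031,0.135,0,5],[0.037,0.158,0,6],[0.041,0.172,0,7],[0.0425,0.1795,0,7],[0.0425,0.1795,0,7],[0.0425,0.1795,0,7],[0.0425,0.1795,0,7]]'
python3 - <<'E'
from h import *
m=arm.camera_model('wrist'); im=arm.read_camera('wrist'); cv2.imwrite('pics/w2.png',im[:,:,::-1])
for t in ['long_pocket_floor','middle_pocket_floor','short_pocket_floor']:
    for l in arm.landmark_of('wrist',t)[:1]: print(t,l['p'],l['uv'],world('wrist',l['uv'],.01,m))
for l in arm.landmark_of('wrist','long_chisel_c')[:1]: print(l['p'],l['uv'],world('wrist',l['uv'],.115,m))
go(.5375,.2934,.018,80.5)
E
```

```text
clock: 6.9
tcp_pos: [0.5382, 0.2906, 0.1094]
eef_rot: [0.259, 3.131, -0.001]
force: [-0.1, -0.4, -0.7]
width: 0.0226
grip_force: 58.9
middle_pocket_floor 0.57 [211.9, 241.0] [[0.52509458 0.21301375 0.01      ]]
short_pocket_floor 0.82 [98.4, 236.3] [[0.50743649 0.12993353 0.01      ]]
0.84 [315.2, 305.6] [[0.53687569 0.28984813 0.115     ]]
t 7.15 tcp [0.5379 0.2914 0.1093] yang 80.6 w 0.0224 q7 0.7
  shift mm [ 0.8  1.9 91.3] turn 0.1
```

View pics/w2.png

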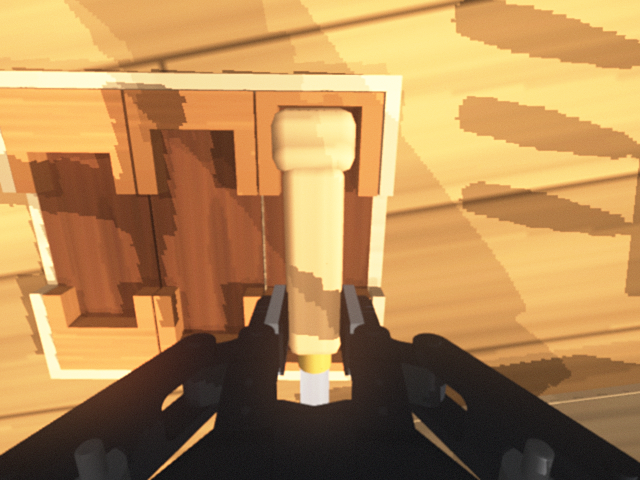

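The wrist view shows the long chisel (butt at (314,140)) held over the right-hand long pocket, aligned with it. Both pocket measurements agree within about 3 mm. I'll lower it and release.

```bash
python3 -m inch '[[0.001,0.002,0.015,0],[0.001,0.002,0.035,0],[0.001,0.002,0.055,0],[0.001,0.002,0.07,0],[0.001,0.002,0.08,0],[0.001,0.002,0.086,0],[0.001,0.002,0.09,0],[0.001,0.002,0.092,0],[0.001,0.002,0.092,0],[0.001,0.002,0.092,0]]'
python3 -m inch '[[0,0,0,0],[0,0,0,0],[0,0,0,0],[0,0,0,0],[0,0,-0.005,0],[0,0,-0.02,0],[0,0,-0.04,0],[0,0,-0.065,0],[0,0,-0.09,0],[0,0,-0.105,0]]' 0.75
python3 -c "
from h import *
go(.4325,-.3245,.12,71.1)"
```

```text
clock: 8.15
tcp_pos: [0.5373, 0.2939, 0.0177]
eef_rot: [0.258, 3.131, 0.0]
force: [-0.5, -1.0, -1.8]
width: 0.0224
grip_force: 58.9
clock: 9.15
tcp_pos: [0.5376, 0.2941, 0.1254]
eef_rot: [0.258, 3.129, 0.002]
force: [-0.3, -0.1, -0.3]
width: 0.0644
grip_force: 0.0
t 9.15 tcp [0.5376 0.2941 0.1254] yang 80.6 w 0.0644 q7 0.7
  shift mm [   2.5 -627.5    4.4] turn 9.5
```

```bash
python3 -m inch '[[0,-0.015,0,0],[0,-0.045,0,0.5],[0,-0.085,0,1],[0,-0.125,0,2],[0,-0.165,0,3],[0,-0.205,0,3.5],[0,-0.245,0,4],[0,-0.285,0,4.5],[0.001,-0.325,0.002,5],[0.001,-0.36,0.002,5.5]]' 1
python3 -c "
from h import *
go(.4325,-.3245,.12,71.1)"
```

```text
clock: 10.15
tcp_pos: [0.4768, -0.0632, 0.1213]
eef_rot: [0.409, 3.114, -0.001]
force: [0.8, 0.9, -0.1]
width: 0.0856
grip_force: 0.0
t 10.15 tcp [ 0.4768 -0.0632  0.1213] yang 75.0 w 0.0856 q7 1.06
  shift mm [ -24.7 -263.9    1.5] turn 3.9
```

```bash
python3 -m inch '[[-0.004,-0.04,0,0.5],[-0.008,-0.08,0,1],[-0.012,-0.12,0.001,2],[-0.016,-0.16,0.001,2.5],[-0.019,-0.2,0.001,3],[-0.022,-0.23,0.001,3.5],[-0.024,-0.253,0.001,3.9],[-0.0247,-0.264,0.001,3.9],[-0.0247,-0.264,0.001,3.9],[-0.0247,-0.264,0.001,3.9]]'
python3 - <<'E'
from h import *
m=arm.camera_model('wrist'); im=arm.read_camera('wrist'); cv2.imwrite('pics/w3.png',im[:,:,::-1])
for l in arm.landmark_of('wrist','fishtail_chisel_c')[:2]: print(l['p'],l['uv'],world('wrist',l['uv'],.011,m))
print(axis('wrist','fishtail_chisel_c',.011,m))
go(.4325,-.3245,.006,71.1)
E
```

```text
clock: 11.15
tcp_pos: [0.4337, -0.3214, 0.1197]
eef_rot: [0.511, 3.099, 0.001]
force: [-0.2, 0.4, -0.2]
width: 0.0856
grip_force: 0.0
0.58 [305.0, 237.1] [[ 0.43072007 -0.32932239  0.011     ]]
(0.74, array([ 0.42412058, -0.32435158]), np.float64(-19.52550927366743), array([ 0.3656851 , -0.30362921]), array([ 0.49854561, -0.35074416]), np.float64(0.14096714325042373))
t 11.3 tcp [ 0.4338 -0.3215  0.1196] yang 71.3 w 0.085 q7 1.47
  shift mm [  0.2  -3.3 113.6] turn 0.2
```

View pics/w3.png

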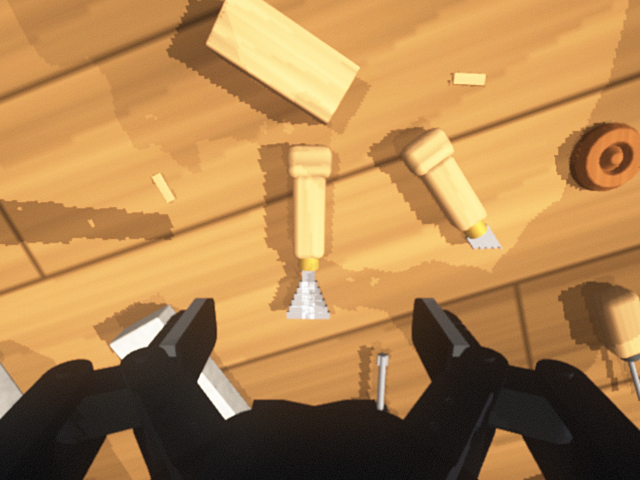

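The fishtail is at (309,215), centred between the fingers with nothing under them. Grip.

```bash
python3 -m inch '[[0,-0.004,0.02,0],[0,-0.004,0.045,0],[0,-0.004,0.07,0],[0,-0.004,0.09,0],[0,-0.004,0.104,0],[0,-0.004,0.111,0],[0,-0.004,0.113,0],[0,-0.004,0.113,0],[0,-0.004,0.113,0],[0,-0.004,0.113,0]]'
python3 -m inch '[[0,0,0,0],[0,0,0,0],[0,0,0,0],[0,0,0,0],[0,0,0,0],[0,0,0,0],[0,0,0,0],[0,0,-0.01,0],[0,0,-0.03,0],[0,0,-0.05,0]]' 0 60
python3 -c "
from h import *
go(.524,.2125,.12,80.5)"
```

```text
clock: 12.3
tcp_pos: [0.4321, -0.3266, 0.0069]
eef_rot: [0.514, 3.099, -0.001]
force: [0.4, 0.3, 1.0]
width: 0.0853
grip_force: 0.0
clock: 13.3
tcp_pos: [0.4318, -0.3263, 0.0574]
eef_rot: [-0.513, -3.099, -0.0]
force: [-0.3, 0.3, -1.6]
width: 0.0227
grip_force: 58.7
t 13.3 tcp [ 0.4318 -0.3263  0.0574] yang 71.2 w 0.0227 q7 1.44
  shift mm [ 86.4 539.7 -62.6] turn -9.3
```

```bash
python3 -m inch '[[0.001,0.01,-0.025,0],[0.005,0.03,-0.05,0],[0.01,0.06,-0.062,-1],[0.015,0.095,-0.062,-2],[0.021,0.13,-0.062,-2.5],[0.027,0.17,-0.062,-3],[0.034,0.21,-0.062,-4],[0.04,0.25,-0.062,-5],[0.047,0.29,-0.062,-5.5],[0.053,0.33,-0.062,-6]]'
python3 -c "
from h import *
go(.524,.2125,.12,80.5)"
```

```text
clock: 14.3
tcp_pos: [0.4882, 0.0048, 0.1189]
eef_rot: [0.35, 3.122, -0.0]
force: [0.8, -0.2, -1.8]
width: 0.0225
grip_force: 58.8
t 14.3 tcp [0.4882 0.0048 0.1189] yang 77.2 w 0.0225 q7 0.98
  shift mm [ 11.  210.5  -1.1] turn -3.3
```

```bash
python3 -m inch '[[0.002,0.04,0,-1],[0.004,0.08,0,-1.5],[0.006,0.12,0,-2],[0.008,0.155,0,-2.5],[0.01,0.183,0,-3],[0.011,0.202,0,-3.3],[0.011,0.21,0,-3.3],[0.011,0.21,0,-3.3],[0.011,0.21,0,-3.3],[0.011,0.21,0,-3.3]]'
python3 - <<'E'
from h import *
m=arm.camera_model('wrist'); im=arm.read_camera('wrist'); cv2.imwrite('pics/w4.png',im[:,:,::-1])
for l in arm.landmark_of('wrist','fishtail_chisel_c')[:1]: print(l['p'],l['uv'],world('wrist',l['uv'],.123,m))
go(.524,.2125,.0175,80.5)
E
```

```text
clock: 15.3
tcp_pos: [0.5241, 0.209, 0.1184]
eef_rot: [-0.263, -3.131, 0.001]
force: [-0.2, -0.5, -1.1]
width: 0.0225
grip_force: 58.8
0.58 [312.2, 306.2] [[0.52336608 0.20675729 0.123     ]]
t 15.4 tcp [0.5241 0.2094 0.1184] yang 80.4 w 0.0224 q7 0.77
  shift mm [  0.6   3.1 100.9] turn -0.1
```

View pics/w4.png

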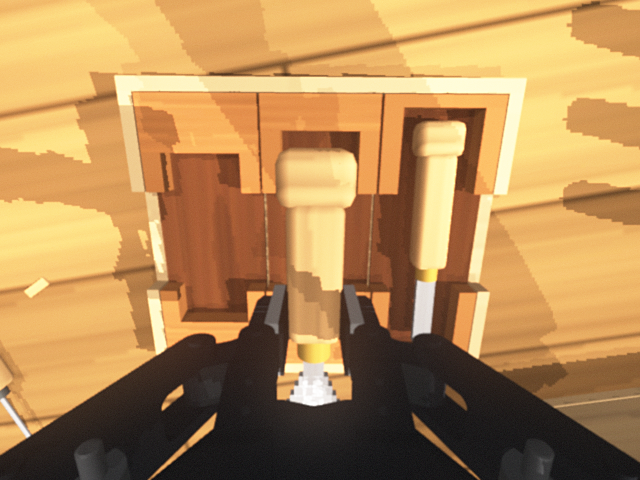

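The long chisel lies in its pocket at (438,200) and the fishtail is over the middle pocket. I'll lower it and release.

```bash
python3 -m inch '[[0.001,0.003,0.015,0],[0.001,0.003,0.04,0],[0.001,0.003,0.062,0],[0.001,0.003,0.078,0],[0.001,0.003,0.089,0],[0.001,0.003,0.095,0],[0.001,0.003,0.099,0],[0.001,0.003,0.101,0],[0.001,0.003,0.101,0],[0.001,0.003,0.101,0]]'
python3 -m inch '[[0,0,0,0],[0,0,0,0],[0,0,0,0],[0,0,0,0],[0,0,-0.005,0],[0,0,-0.02,0],[0,0,-0.04,0],[0,0,-0.065,0],[0,0,-0.09,0],[0,0,-0.105,0]]' 0.7
python3 -c "
from h import *
go(.435,-.2095,.12,108.6)"
```

```text
clock: 16.4
tcp_pos: [0.5237, 0.2134, 0.0177]
eef_rot: [0.261, 3.13, 0.0]
force: [0.4, 0.1, -0.1]
width: 0.0225
grip_force: 58.8
clock: 17.4
tcp_pos: [0.524, 0.2136, 0.1253]
eef_rot: [0.26, 3.129, 0.002]
force: [-1.0, 0.4, 0.3]
width: 0.0594
grip_force: 0.0
t 17.4 tcp [0.524  0.2136 0.1253] yang 80.5 w 0.0594 q7 0.76
  shift mm [  17.8 -432.     4.7] turn -28.1
```

```bash
python3 -m inch '[[0,-0.015,0,-1],[0.002,-0.045,0,-3],[0.004,-0.085,0.001,-6],[0.006,-0.125,0.002,-9],[0.008,-0.165,0.003,-12],[0.01,-0.205,0.004,-15],[0.011,-0.245,0.004,-18],[0.012,-0.285,0.004,-20],[0.014,-0.325,0.004,-22],[0.015,-0.36,0.004,-24]]' 1
python3 -c "
from h import *
go(.435,-.2095,.12,108.6)"
```

```text
clock: 18.4
tcp_pos: [0.4477, -0.1417, 0.1185]
eef_rot: [0.398, -3.116, 0.001]
force: [0.6, -0.5, -0.5]
width: 0.0852
grip_force: 0.0
t 18.4 tcp [ 0.4477 -0.1417  0.1185] yang 104.5 w 0.0852 q7 1.52
  shift mm [ 29.4 -62.5  -1.5] turn -4.1
```

```bash
python3 -m inch '[[0.012,-0.025,0,-2],[0.02,-0.045,0,-3],[0.027,-0.057,0,-4],[0.029,-0.063,0,-4],[0.029,-0.063,0,-4],[0.029,-0.063,0,-4],[0.029,-0.063,0,-4],[0.029,-0.063,0,-4],[0.029,-0.063,0,-4],[0.029,-0.063,0,-4]]'
python3 - <<'E'
from h import *
m=arm.camera_model('wrist'); im=arm.read_camera('wrist')
for l in arm.landmark_of('wrist','skew_knife_c')[:2]: print(l['p'],l['uv'],world('wrist',l['uv'],.011,m))
print(axis('wrist','skew_knife_c',.011,m))
go(.435,-.2095,.006,108.6)
E
```

```text
clock: 19.4
tcp_pos: [0.437, -0.2073, 0.1184]
eef_rot: [0.505, -3.101, 0.0]
force: [-0.2, 0.2, 0.6]
width: 0.0854
grip_force: 0.0
0.91 [308.9, 238.8] [[ 0.43837946 -0.2125301   0.011     ]]
(0.66, array([ 0.42823683, -0.21528501]), np.float64(18.638699381954158), array([ 0.38627225, -0.22943921]), array([ 0.49060466, -0.19424901]), np.float64(0.11010723751400053))
t 19.55 tcp [ 0.4369 -0.2074  0.1183] yang 108.5 w 0.0854 q7 1.7
  shift mm [  2.5  -1.4 112.3] turn -0.1
```

The wrist and top measurements of the skew agree within 4 mm, and the wrist one gives exactly the 110 mm length, so I'll use the wrist value.

```bash
python3 -m inch '[[0,-0.004,0.02,0],[0,-0.004,0.045,0],[0,-0.004,0.07,0],[0,-0.004,0.09,0],[0,-0.004,0.104,0],[0,-0.004,0.11,0],[0,-0.004,0.112,0],[0,-0.004,0.112,0],[0,-0.004,0.112,0],[0,-0.004,0.112,0]]'
python3 -m inch '[[0,0,0,0],[0,0,0,0],[0,0,0,0],[0,0,0,0],[0,0,0,0],[0,0,0,0],[0,0,0,0],[0,0,-0.01,0],[0,0,-0.03,0],[0,0,-0.05,0]]' 0 60
python3 -c "
from h import *
go(.5095,.131,.12,80.5)"
```

```text
clock: 20.55
tcp_pos: [0.4384, -0.2114, 0.0068]
eef_rot: [-0.504, 3.1, -0.001]
force: [0.0, 0.5, -0.5]
width: 0.0855
grip_force: 0.0
clock: 21.55
tcp_pos: [0.438, -0.2111, 0.0574]
eef_rot: [0.505, -3.1, -0.0]
force: [-0.2, -0.2, -0.5]
width: 0.0229
grip_force: 58.9
t 21.55 tcp [ 0.438  -0.2111  0.0574] yang 108.5 w 0.0229 q7 1.62
  shift mm [-176.4  301.8  -62.7] turn 28.0
```

```bash
python3 -m inch '[[-0.004,0.007,-0.03,1],[-0.016,0.028,-0.05,3],[-0.037,0.063,-0.062,6],[-0.058,0.1,-0.062,9],[-0.08,0.138,-0.062,12],[-0.102,0.175,-0.062,16],[-0.124,0.212,-0.062,20],[-0.146,0.25,-0.062,24],[-0.164,0.28,-0.062,27],[-0.174,0.297,-0.062,28]]'
python3 -m inch '[[-0.001,0.003,0,0],[-0.002,0.005,0,0],[-0.002,0.005,0,0],[-0.002,0.005,0,0],[-0.002,0.005,0,0],[-0.002,0.005,0,0],[-0.002,0.005,0,0],[-0.002,0.005,0,0],[-0.002,0.005,0,0],[-0.002,0.005,0,0]]'
python3 - <<'E'
from h import *
m=arm.camera_model('wrist'); im=arm.read_camera('wrist'); cv2.imwrite('pics/w5.png',im[:,:,::-1])
for l in arm.landmark_of('wrist','skew_knife_c')[:1]: print(l['p'],l['uv'],world('wrist',l['uv'],.123,m))
go(.5095,.131,.0175,80.5)
E
```

```text
clock: 22.55
tcp_pos: [0.5089, 0.1291, 0.1189]
eef_rot: [-0.259, -3.131, -0.002]
force: [0.8, 0.1, -0.9]
width: 0.0227
grip_force: 58.9
clock: 23.55
tcp_pos: [0.5118, 0.1302, 0.1183]
eef_rot: [-0.261, -3.131, 0.0]
force: [0.1, 0.2, -0.1]
width: 0.0228
grip_force: 58.9
0.88 [311.8, 306.7] [[0.51121797 0.12778715 0.123     ]]
t 23.65 tcp [0.5118 0.1302 0.1183] yang 80.5 w 0.0227 q7 0.85
  shift mm [  2.4   0.4 100.8] turn -0.0
```

View pics/w5.png

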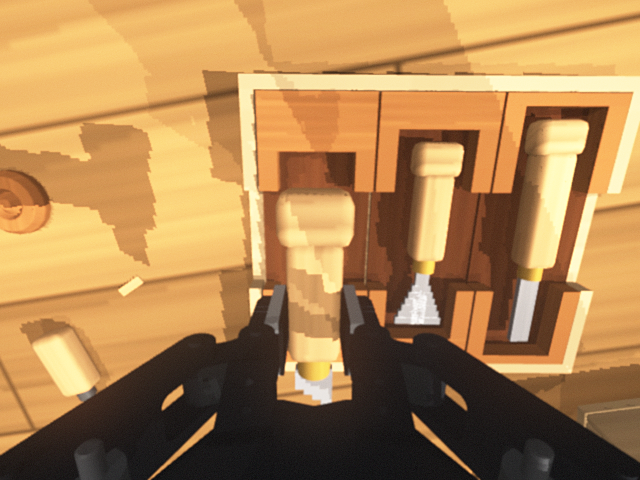

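The other two tools lie in their pockets at (437,230) and (550,225), and the skew hangs over the short pocket at (315,270). I'll lower it, release, and back off.

```bash
python3 -m inch '[[0.002,0.001,0.015,0],[0.002,0.001,0.04,0],[0.002,0.001,0.062,0],[0.002,0.001,0.078,0],[0.002,0.001,0.089,0],[0.002,0.001,0.095,0],[0.002,0.001,0.099,0],[0.002,0.001,0.101,0],[0.002,0.001,0.101,0],[0.002,0.001,0.101,0]]'
python3 -m inch '[[0,0,0,0],[0,0,0,0],[0,0,0,0],[0,0,0,0],[0,0,-0.005,0],[0,0,-0.02,0],[0,0,-0.045,0],[0,0,-0.075,0],[0,0,-0.11,0],[0,0,-0.14,0]]' 0.7
python3 -m inch '[[0.01,-0.01,-0.02,0],[0.03,-0.03,-0.04,0],[0.05,-0.06,-0.06,0],[0.07,-0.09,-0.06,0],[0.08,-0.12,-0.06,0],[0.08,-0.14,-0.06,0],[0.08,-0.14,-0.06,0],[0.08,-0.14,-0.06,0],[0.08,-0.14,-0.06,0],[0.08,-0.14,-0.06,0]]'
python3 - <<'E'
from h import *
im=arm.read_camera('top'); cv2.imwrite('pics/top2.png',im[:,:,::-1])
c=np.array([.524,.2125]);u=np.array([.165,.986]);x=np.array([.986,-.165])
for t,k in (('long_chisel_c',1),('fishtail_chisel_c',0),('skew_knife_c',-1)):
    l=arm.landmark_of('top',t)[:1]; a=axis('top',t,.021)
    if l: d=world('top',l[0]['uv'],.021)[0,:2]-c-.082*k*u; print(t,l[0]['p'],'along,across mm',np.round(1000*np.array([d@x,d@u]),1))
    if a: d=(a[3]+a[4])/2-c-.082*k*u; print('  ',np.round(1000*np.array([d@x,d@u]),1),a[2],a[5])
E
```

```text
clock: 24.65
tcp_pos: [0.5102, 0.1316, 0.0177]
eef_rot: [0.261, 3.13, 0.0]
force: [0.2, 0.3, -1.1]
width: 0.0227
grip_force: 58.9
clock: 25.65
tcp_pos: [0.5099, 0.1315, 0.1593]
eef_rot: [0.26, 3.13, 0.0]
force: [1.4, -0.2, 0.9]
width: 0.0601
grip_force: 0.0
clock: 26.65
tcp_pos: [0.4081, 0.0074, 0.2173]
eef_rot: [0.259, 3.131, 0.0]
force: [0.1, 0.9, -0.9]
width: 0.0599
grip_force: 0.0
long_chisel_c 0.97 along,across mm [0.4 2.2]
fishtail_chisel_c 0.55 along,across mm [ 1.5 -0.5]
   [-0.9  1.5] 169.70642965455602 0.14122189619872477
skew_knife_c 0.55 along,across mm [-1.9  1.1]
   [13.   0.4] 169.3961499040176 0.07942088176184386
```

View pics/top2.png

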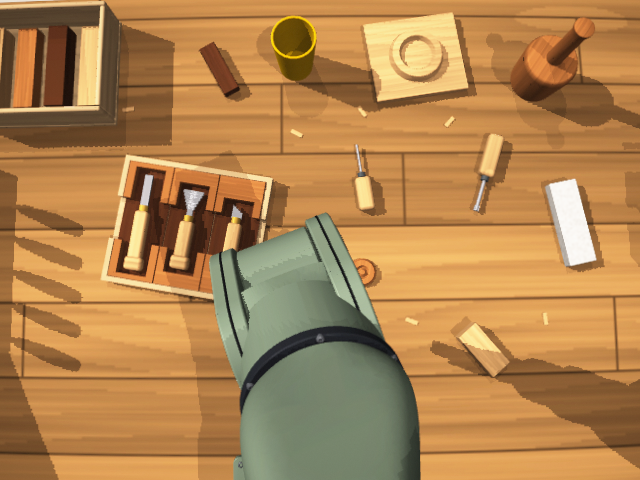

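All three tools lie centred in their pockets. The skew's butt is only hidden by the arm, and allowing for that it is about 2 mm off centre. The screwdriver (488,172) and awl (363,178) have not moved, so I'll hand in.

```bash
python3 -c "
from station import arm
print(arm.job_done())"
```

```text
the job is handed in; nothing more can be done
None
```

The job is handed in at about 27 s of the 74 s: all three carving tools lie in their own pockets, about 2 mm or less off centre in the last top picture, and the screwdriver and awl have not visibly moved.

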